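Hold a flask down in the sprung reading cradle

ROBOT

A 6-joint arm with a two-finger parallel gripper is mounted at the origin on a cart in front of the work surface, level with it; the furniture and walls round the work are solid. World frame = base frame: x ahead of the robot, y to its left, z up, the work surface at z = 0. Lengths are in m, angles in rad, forces in N, time in s.
With the tool pointing down it reaches from about 0.35 to 0.925 m from the base axis. Payload 6.4 kg.
Tool frame: the origin (TCP) lies at the very end of the fingers, on their centre line; the grasp point (between the pads) lies 19 mm behind it (robot.grip_point_offset is the x of the grasp point in the tool frame, in m); x points along the fingers, y is the direction in which the jaws open and shut, and the axes are right-handed (so a half turn about x gives the same grasp; the last joint's range is limited). The gripper opens to 85 mm and grips with 20 to 120 N. Pads are 22 mm wide; open, the fingers measure 114 mm over their backs; the gripper's body (76 mm by 85 mm) begins 54 mm behind the grasp point. The pads swing forward as they close: fully open they stand 13 mm farther back than shut.
Start: joints at [1.16, 0.245, 1.558, -0, 1.339, -0.174], TCP at [0.152, 0.632, 0.208] pointing down, gripper open.
Joint ranges: [-3.13, 3.13], [-1.02, 2.26], [0.13, 2.54], [-0.95, 4.09], [0.21, 2.88], [-2.74, 2.74]. Speed limits (rad/s): [2.57, 2.57, 3.14, 3.14, 3.14, 3.14].

INTERFACE

Orientations are given as a unit quaternion [w, x, y, z].
In Python, from cell import robot gives the robot as it stands. Calls block until the motion is done:
- robot.movep(position, orientation): joint-space move of the TCP to a pose.
- robot.move_straight(position, feed=0.15, frame=None, threshold=None): straight line of the TCP; frame=None keeps the orientation; feed is the mean speed in m/s. With threshold (N) it stops when the force on the tool has changed by that much, and returns True; else False.
- robot.set_joints(angles): joint-space move.
- robot.gripper_to(opening, f_grip=None): opening from 0.0 (shut) to 1.0 (fully open); f_grip is the grip in N (None keeps the last); returns when the fingers have stopped.
- robot.dwell(seconds).
- robot.inverse_kinematics(position, orientation): joint angles nearest the present ones, or None.
- robot.observe(): the state.
- robot.read_camera(name): name is "scene" or "top" or "wrist"; returns a dict with "frame" (480x640x3 uint8, red, green, blue), "mtx" (3x3 intrinsics, pixels), "rvec" (rotation vector, rad) and "tvec" (3), from world to camera coordinates, as OpenCV has them; the wrist camera has in their place "hand_eye" (4x4, takes a point from camera to tool coordinates, whose origin is the TCP and whose axes are the tool frame's). Camera axes: x right, y down, z forward; pixel columns grow to the right and rows downward; lengths in m; the calibration is good to about 2 mm. A picture is of the moment at which its call begins: read the wrist's pose just before it. There is no depth.
A pose or a line that the arm cannot do raises robot.Unreachable and nothing moves.
- robot.hand_in(): hands the job in, once; it reports no verdict.
Trained networks look in a picture, given as the dict that the camera call returned (one of the last four; its "shot" number tells which), for a name from the list of things; names that differ only in an ending like _2 or _b are one class to them, and where a whole thing is asked for, a point or a joint stands for the part that bears it (a point fixed in the world has none). Each returns a list of dicts, best first, with "conf" (0 to 1); they miss things now and then, are a little off and sometimes report something else, mostly with a low value. They report only what shows in the picture. A call takes as long as a camera call. They do not tell look-alikes from the thing itself.
- robot.recognise(thing, picture): "xy" ([column, row] in pixels, amid what is visible of it).
- robot.pinpoint(thing, picture): "xy" ([column, row] in pixels: a listed point, or the origin of a listed thing).
The state is a dict: "t": time; "joint_pos": joint angles; "qvel": joint speeds; "effort": joint torques, N m; "tcp_pos": TCP position; "tcp_rot": TCP orientation; "ft_force": force on the tool from outside, world axes, zero at the start; "wrist_torque": the same for the moment, N m; "finger_gap": opening from 0.0 (shut) to 1.0 (fully open).
Only numpy, scipy, OpenCV 4.12 (cv2) and the standard library are available. Lean on these libraries where they do the work, as an engineer would, in place of code of your own. Each camera call takes 0.05 s, during which the arm holds its last target. There are 200 camera calls.

TASK

Get the flask with the red-taped cap ready for its reading: first lay the orange seat pad in the pocket of the sprung cradle, black rubber face up and spigot fully home in the pocket, and let go of it; then stand the flask upright on the pad between the two blue ring jaws and press it down, by the flask alone, until the sprung plate is at its lower stop. Finish while still holding it pressed down there. Leave the plain-capped flask, the vial and the beaker standing where they are.

Things in the scene. Friction and masses are not known exactly. Their poses are not given: they have to be found in the camera images.
- pocket (a point): centre of the pocket in the sprung plate of the cradle, level with the plate's top face; 70 mm above the worktop at rest, moves down with the plate. Its axes are the cradle's. Aluminium plate 106 x 106 mm, 10 mm thick, on four springs; the pocket is a round hole 40 mm in diameter through it.
- cradle: the cradle; origin under the centre of its fixed grey base (130 x 130 x 30 mm), z up. On the plate two blue ring jaws with wire rims stand 31 mm high round the pocket, inner radius 39 mm, outer 45 mm, one on the cradle's -x side, one on +x, each spanning 98 degrees. The gaps, on -y and +y, are 50 mm wide: room for fingers closing along the cradle's y axis.
- carriage (a joint): how far the sprung plate is pressed down, in m: 0 at rest (upper stop), 0.016 at the lower stop. The springs carry pad and flask without sinking; pressing on the flask moves the plate from about 1 to 2 N on, and takes about 8 to 9 N at the lower stop (450 N/m). Let go, it springs back up.
- pad_mid (a point): centre of the loose seat pad, half-way up its height of 20 mm; z points out of the black rubber face. Round orange flange 52 mm in diameter, 14 mm high with its rubber face (from 4 mm below this point to 10 mm above it), and below it a grey spigot 36 mm in diameter, 6 mm long. Starts on the worktop, rubber face up. Seated, this point is 4 mm above the plate's top. 60 g.
- red_flask_mid (a point): centre of the flask whose blue cap has red tape (a band round it and a red disc on top), half-way up; z up. Closed conical flask, 123 mm high, base 69 mm in diameter, tapering to a neck; its fixed blue cap, 36 mm in diameter, is the top 23 mm (38.5 to 61.5 mm above this point). About 130 g. Starts standing on the worktop. On the seated pad, this point is 75.5 mm above the plate's top.
- plain_flask_mid (a point): centre, half-way up, of a second flask of the same shape and size with a plain blue cap and no tape; it is to be left alone. The two flasks may have changed places.
- vial: small vial with a black cap and pale blue contents, 28 mm in diameter, 62 mm high, origin under its centre; to be left alone
- beaker: clear open beaker, 53 mm in diameter, 66 mm high, origin under its centre; to be left alone
Mind the look-alikes: they are no part of the job. What is shaped like the part that bears pad_mid but green is not meant.

How it is judged:
On the way, in this order (a step that is already met when the one before it is completed fails the run):
1. the seat pad lies in the pocket, rubber face up, spigot home, let go, with the plate up and the flask not yet on it (horizontal distance between pad_mid and pocket below 0.005 m and z of pad_mid in the frame of pocket between 0.001 and 0.0065 m and angle between pad_mid's own z axis and vertical below 0.1 rad and contact force between each of the arm, the fingers and seat_pad below 0.3 N and value of joint carriage below 0.003 m and horizontal distance between red_flask_mid and pocket above 0.05 m), for 0.2 s.
2. the red-taped flask stands upright on the pad between the jaws (horizontal distance between pad_mid and pocket below 0.005 m and z of pad_mid in the frame of pocket between 0.001 and 0.0065 m and angle between pad_mid's own z axis and vertical below 0.1 rad and horizontal distance between red_flask_mid and pocket below 0.009 m and z of red_flask_mid in the frame of pocket between 0.071 and 0.079 m and angle between red_flask_mid's own z axis and vertical below 0.12 rad), for 0.2 s.
At the end, for the whole second after the job is handed in: Pad home in the pocket, rubber up (5 mm, 0.1 rad); red-taped flask upright on it between the jaws (9 mm, 0.12 rad), pressed on the pad with over 4 N, plate at least 12.5 of 16 mm down; the robot touches neither plate, jaws nor pad and keeps pressing through the last second (all of step 2 and value of joint carriage above 0.0125 m and contact force between red_flask and seat_pad above 4 N and contact force between each of the arm, the fingers and cradle below 0.5 N and contact force between each of the arm, the fingers and seat_pad below 0.5 N); the arm keeps its last pose, push and grip.
It fails at once if the plain-capped flask is moved more than 30 mm or tipped (distance of plain_flask_mid from where it was at the start of the episode above 0.03 m or angle between plain_flask_mid's own z axis and vertical above 0.5 rad).
It fails at once if the vial is moved more than 30 mm or tipped (distance of vial from where it was at the start of the episode above 0.03 m or angle between vial's own z axis and vertical above 0.5 rad).
It fails at once if the beaker is moved more than 30 mm or tipped (distance of beaker from where it was at the start of the episode above 0.03 m or angle between beaker's own z axis and vertical above 0.5 rad).
It also fails if it takes over 51 s, if anything falls off the work surface, if the arm or the gripper's body presses on something with over 40 N, if the wrist force passes 120 N, or if a joint passes its speed limit or range.

## Working session

There is one attempt and no reset: what is moved stays moved. The work goes in short steps, each a Python script; the robot and the scene stay as the last script left them, time stands still between calls to the robot, and variables do not carry over. Pictures are saved under pics/ and viewed, on a budget of 10 in all, crops included, one or two more only if the job needs it, and the job is handed in when it is done.

```bash
mkdir -p pics; cat > h.py <<'E'
from cell import robot
import numpy as np, cv2
from scipy.spatial.transform import Rotation as R
def cam(p,st=None):
    K=np.array(p["mtx"])
    if "rvec" in p:
        Rm=cv2.Rodrigues(np.array(p["rvec"],float))[0]; t=np.array(p["tvec"],float).ravel()
        return K,Rm.T,-Rm.T@t
    H=np.array(p["hand_eye"]); q=st["tcp_rot"]
    T=R.from_quat([q[1],q[2],q[3],q[0]]).as_matrix()
    return K,T@H[:3,:3],T@H[:3,3]+np.array(st["tcp_pos"])
def onz(p,xy,z,st=None):
    K,A,c=cam(p,st); d=A@np.linalg.solve(K,[xy[0],xy[1],1.]); return c+d*(z-c[2])/d[2]
def proj(p,X,st=None):
    K,A,c=cam(p,st); v=K@(A.T@(np.array(X)-c)); return v[:2]/v[2]
def down(yaw): # tool x down, tool y (jaw) at angle yaw in world xy
    x=np.array([0,0,-1.]);y=np.array([np.cos(yaw),np.sin(yaw),0]);z=np.cross(x,y)
    q=R.from_matrix(np.c_[x,y,z]).as_quat(); return [q[3],q[0],q[1],q[2]]
def save(p,n): cv2.imwrite("pics/"+n,cv2.cvtColor(p["frame"],cv2.COLOR_RGB2BGR))
E
cat > a.py <<'E'
from h import *
Z=dict(pocket=.07,cradle=0,pad_mid=.01,red_flask_mid=.0615,plain_flask_mid=.0615,vial=0,beaker=0)
for n in("scene","top"):
    p=robot.read_camera(n); save(p,n+"0.png"); print(n,"campos",cam(p)[2].round(3))
    for k,z in Z.items():
        for d in robot.pinpoint(k,p)[:3]: print(k,round(d["conf"],2),np.round(d["xy"]),onz(p,d["xy"],z).round(4))
print(robot.observe()); print(robot.grip_point_offset)
E
python3 a.py
```

```text
scene campos [ 0.032 -0.632  0.566]
pocket 0.89 [292. 250.] [ 0.4771 -0.0464  0.07  ]
cradle 0.56 [296. 274.] [ 0.4917 -0.0352  0.    ]
cradle 0.33 [408. 273.] [ 0.6599 -0.1839  0.    ]
pad_mid 0.76 [436. 313.] [ 0.5956 -0.2978  0.01  ]
pad_mid 0.73 [392. 332.] [ 0.5031 -0.2779  0.01  ]
pad_mid 0.65 [350. 364.] [ 0.4016 -0.2813  0.01  ]
red_flask_mid 0.76 [206. 204.] [0.455  0.2356 0.0615]
plain_flask_mid 0.92 [259. 175.] [0.632  0.282  0.0615]
vial 0.57 [409. 274.] [ 0.6592 -0.1868  0.    ]
beaker 0.76 [369. 236.] [ 0.7021 -0.0368  0.    ]
top campos [ 0.291 -0.056  1.215]
pocket 0.67 [317. 265.] [ 0.4874 -0.0353  0.07  ]
cradle 0.87 [317. 273.] [ 0.4813 -0.0337  0.    ]
pad_mid 0.91 [422. 312.] [ 0.4044 -0.2788  0.01  ]
pad_mid 0.87 [424. 271.] [ 0.4982 -0.2815  0.01  ]
pad_mid 0.64 [435. 231.] [ 0.5959 -0.3056  0.01  ]
red_flask_mid 0.68 [194. 274.] [0.4537 0.2373 0.0615]
plain_flask_mid 0.58 [188. 195.] [0.6348 0.2712 0.0615]
vial 0.5 [382. 202.] [ 0.662  -0.1796  0.    ]
beaker 0.94 [327. 182.] [ 0.7042 -0.0456  0.    ]
beaker 0.68 [314. 267.] [ 0.4955 -0.0279  0.    ]
{'t': 0.8, 'joint_pos': array([ 1.15987925e+00,  2.45056501e-01,  1.55778360e+00,  3.01163696e-05,
        1.33867715e+00, -1.74081851e-01]), 'qvel': array([-0.0002169 ,  0.00054864,  0.00079117,  0.00106727, -0.00137621,
        0.0004375 ]), 'effort': array([-6.05356436e-04, -4.29483426e+01, -3.26412857e+01, -1.19249871e-04,
        3.73746170e-04, -9.77194432e-07]), 'tcp_pos': array([0.15249419, 0.63188826, 0.20852693]), 'tcp_rot': array([ 0.70215226,  0.08356928,  0.70215673, -0.08351226]), 'ft_force': array([ 0.19305003, -0.40552852,  0.13003238]), 'wrist_torque': array([-0.05051352,  0.0313093 ,  0.04054637]), 'finger_gap': 1.0010189685295854}
-0.0187
```

View pics/scene0.png

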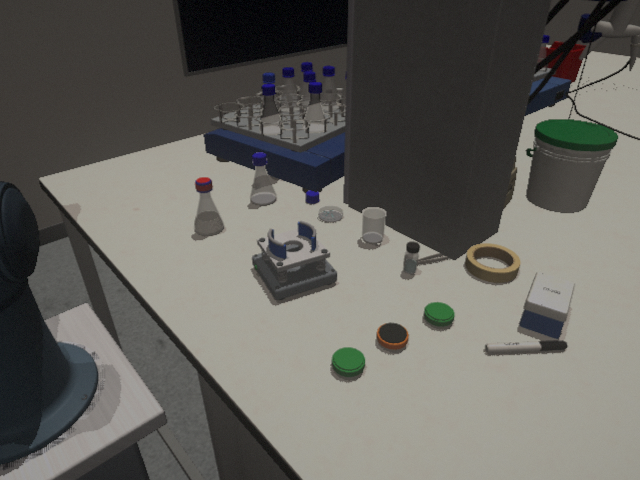

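View pics/top0.png

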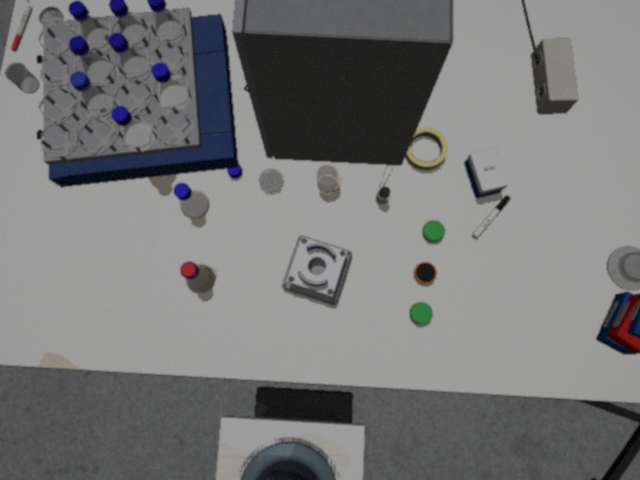

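The look-alikes for the pad in the scene view are green (348,362), green (436,313) and orange with a black face (392,332); I choose the orange one, near (0.50,-0.28). For the flask, red cap is at (204,205) and plain cap at (259,175), so I choose the red one, near (0.454,0.236). Next is a close look over the cradle and then the pad.

```bash
cat > b.py <<'E'
from h import *
p=None
yaw=np.deg2rad(75)
ims=[]
def look(x,y,z,names,n):
    robot.movep([x,y,z],down(yaw)); robot.dwell(.2)
    st=robot.observe(); p=robot.read_camera("wrist")
    print(n,"hand_eye",np.round(p["hand_eye"],3).tolist(),"cam",cam(p,st)[2].round(3),"t",st["t"],"tcp",st["tcp_pos"].round(4), st["joint_pos"].round(2))
    for k,zz in names:
        for d in robot.pinpoint(k,p)[:3]: print(k,round(d["conf"],2),np.round(d["xy"],1),onz(p,d["xy"],zz,st).round(4))
    save(p,n+".png"); np.savez(n,mtx=p["mtx"],he=p["hand_eye"],tp=st["tcp_pos"],tr=st["tcp_rot"]); ims.append(p["frame"])
look(.45,-.04,.32,[("pocket",.07),("cradle",0)],"w1")
look(.46,-.28,.25,[("pad_mid",.01)],"w2")
m=np.hstack(ims); cv2.imwrite("pics/w12.png",cv2.cvtColor(cv2.resize(m,(800,300),interpolation=cv2.INTER_AREA),cv2.COLOR_RGB2BGR))
E
python3 b.py
```

```text
w1 hand_eye [[0.0, -0.289, 0.957, -0.165], [1.0, -0.001, -0.001, -0.0], [0.001, 0.957, 0.289, -0.074], [0.0, 0.0, 0.0, 1.0]] cam [ 0.379 -0.021  0.485] t 3.625 tcp [ 0.4501 -0.0396  0.3199] [-0.34 -0.31  1.9   0.    1.55 -1.65]
pocket 0.76 [331.4 226.8] [ 0.4861 -0.0356  0.07  ]
cradle 0.76 [333.4 215.1] [ 0.489  -0.0314  0.    ]
w2 hand_eye [[0.0, -0.289, 0.957, -0.165], [1.0, -0.001, -0.001, -0.0], [0.001, 0.957, 0.289, -0.074], [0.0, 0.0, 0.0, 1.0]] cam [ 0.389 -0.26   0.416] t 4.9583 tcp [ 0.4606 -0.279   0.2508] [-0.76 -0.05  1.8   0.    1.39 -2.07]
pad_mid 0.96 [331.2 307.2] [ 0.5931 -0.3004  0.01  ]
pad_mid 0.92 [323.6 227.2] [ 0.4927 -0.2836  0.01  ]
pad_mid 0.68 [309.5 142.8] [ 0.3985 -0.2743  0.01  ]
```

View pics/w12.png

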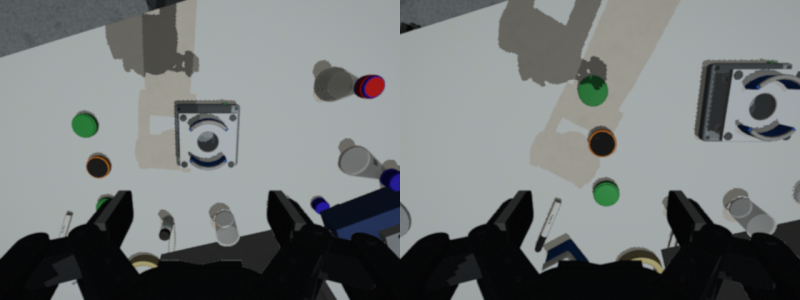

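The wrist view shows the orange pad with its black face at about (602,142) of the montage, between two green ones. The cradle's jaws are at image top and bottom, so the gaps lie along tool y at yaw of about 75°. I'll centre the pad by squeezing it on two axes, then lift it.

```bash
cat > c.py <<'E'
from h import *
P=[.4945,-.283]; T=lambda s:print(s,round(robot.observe()["t"],2),robot.observe()["tcp_pos"].round(4),round(robot.observe()["finger_gap"],3),robot.observe()["ft_force"].round(1))
for yaw in(-15,75):
    q=down(np.deg2rad(yaw))
    robot.movep(P+[.07],q); hit=robot.move_straight(P+[.010],feed=.1,threshold=8); T(("down",hit))
    robot.gripper_to(0.0,f_grip=20 if yaw<0 else 30); T("grip")
    if yaw<0:
        robot.gripper_to(1.0); robot.move_straight(P+[.07])
robot.move_straight(P+[.16]); T("up")
st=robot.observe();p=robot.read_camera("wrist"); save(p,"held.png")
E
python3 c.py
```

```text
('down', False) 7.24 [ 0.4949 -0.2833  0.0104] 0.996 [ 0.5 -1.3  0.6]
grip 8.01 [ 0.4945 -0.283   0.01  ] 0.001 [0.1 0.1 0.4]
('down', False) 11.49 [ 0.4949 -0.2833  0.0104] 1.0 [-0.7  0.3 -0.1]
grip 12.26 [ 0.4945 -0.283   0.01  ] -0.001 [0.3 0.6 0.1]
up 13.41 [ 0.4938 -0.2825  0.1587] -0.005 [-0.1  0.1  0.9]
```

View pics/held.png

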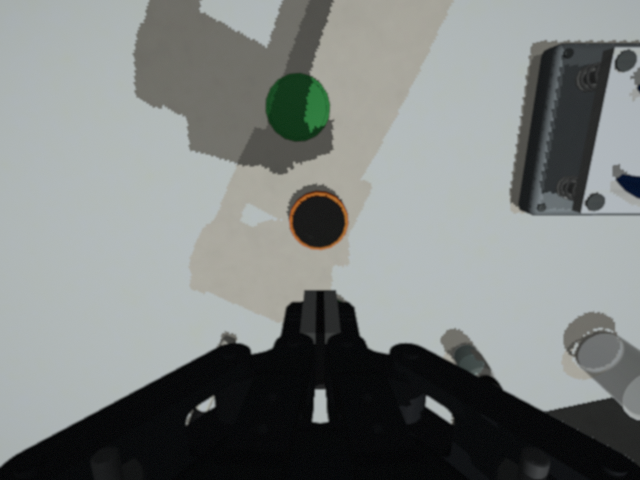

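The image shows the pad on the table at (319,220) and the shut fingers empty at (320,295). I'll compute where the pad really is and whether it moved.

```bash
python3 - <<'E'
from h import *
for i in range(2):
    st=robot.observe();p=robot.read_camera("wrist")
    K,A,c=cam(p,st)
    m=(cv2.inRange(cv2.cvtColor(p["frame"],cv2.COLOR_RGB2HSV),(3,120,80),(20,255,255)))
    cs=max(cv2.findContours(m,0,2)[0],key=cv2.contourArea); e=cv2.fitEllipse(cs); print("ell",e)
    print("top", onz(p,e[0],.018,st), "net",[(d["xy"],onz(p,d["xy"],.01,st).round(4)) for d in robot.pinpoint("pad_mid",p)[:3]])
    print("tcp proj",proj(p,st["tcp_pos"],st),K[0,0], "h_eye",np.round(p["hand_eye"],4).tolist(),st["tcp_pos"])
p=robot.read_camera("top"); print([(d["xy"],onz(p,d["xy"],.01).round(4)) for d in robot.pinpoint("pad_mid",p)[:3]])
p=robot.read_camera("scene"); print([(d["xy"],onz(p,d["xy"],.01).round(4)) for d in robot.pinpoint("pad_mid",p)[:3]])
E
```

```text
ell ((318.1230773925781, 219.89633178710938), (57.27488708496094, 57.99580001831055), 123.46134185791016)
top [ 0.49236655 -0.28367981  0.018     ] net [([298.9, 104.5], array([ 0.3982, -0.2742,  0.01  ])), ([317.6, 219.0], array([ 0.4933, -0.2844,  0.01  ]))]
tcp proj [320.33146896 288.28206971] 365.64711159643014 h_eye [[0.0005, -0.2895, 0.9572, -0.1648], [1.0, -0.0011, -0.0008, -0.0001], [0.0013, 0.9572, 0.2895, -0.0739], [0.0, 0.0, 0.0, 1.0]] [ 0.49380284 -0.28241841  0.15853411]
ell ((318.2323303222656, 219.61856079101562), (57.288818359375, 57.93739318847656), 121.474609375)
top [ 0.49239305 -0.28372994  0.018     ] net [([316.6, 218.3], array([ 0.4927, -0.2853,  0.01  ])), ([299.4, 105.6], array([ 0.3993, -0.2743,  0.01  ]))]
tcp proj [320.3313989  288.28247373] 365.64711159643014 h_eye [[0.0005, -0.2895, 0.9572, -0.1648], [1.0, -0.0011, -0.0008, -0.0001], [0.0013, 0.9572, 0.2895, -0.0739], [0.0, 0.0, 0.0, 1.0]] [ 0.49395044 -0.28256732  0.15875019]
[([434.9, 228.3], array([ 0.6017, -0.306 ,  0.01  ]))]
[([390.8, 334.9], array([ 0.4951, -0.2812,  0.01  ])), ([349.7, 361.8], array([ 0.4034, -0.2778,  0.01  ]))]
```

```bash
cat > d.py <<'E'
from h import *
T=lambda s:print(s,round(robot.observe()["t"],2),robot.observe()["tcp_pos"].round(4),round(robot.observe()["finger_gap"],3),robot.observe()["ft_force"].round(1))
P=[.4935,-.2835]; robot.gripper_to(1.0); T("open")
hit=robot.move_straight(P+[.003],feed=.12,threshold=8); T(hit)
p1=robot.read_camera("wrist")
robot.gripper_to(.5,f_grip=30); T("grip")
p2=robot.read_camera("wrist")
m=np.hstack([p1["frame"][140:440,120:520],p2["frame"][140:440,120:520]])
cv2.imwrite("pics/g1.png",cv2.cvtColor(m,cv2.COLOR_RGB2BGR))
E
python3 d.py
```

```text
open 14.64 [ 0.4945 -0.283   0.16  ] 1.003 [0.2 0.9 0.1]
False 16.1 [ 0.4941 -0.284   0.0039] 1.0 [0.3 0.3 0.1]
grip 16.64 [ 0.4935 -0.2835  0.003 ] 0.501 [-0.8  0.5 -0.2]
```

View pics/g1.png

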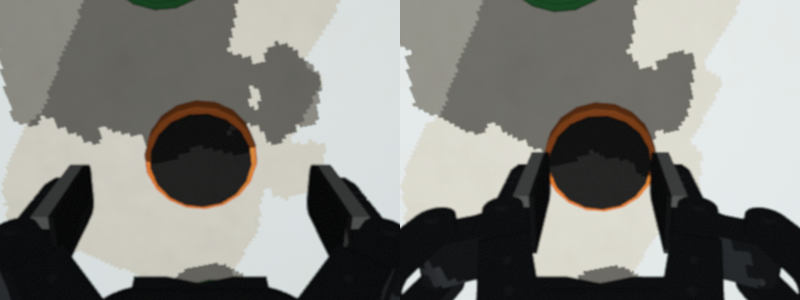

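The view shows the pad between the tips, but its apparent size suggests the fingertips are still above it. I'll probe down gently, slightly open, to find the true height.

```bash
cat > e.py <<'E'
from h import *
T=lambda s:print(s,round(robot.observe()["t"],2),robot.observe()["tcp_pos"].round(4),round(robot.observe()["finger_gap"],3),robot.observe()["ft_force"].round(1))
P=[.4935,-.2835]
robot.gripper_to(.8); hit=robot.move_straight(P+[-.035],feed=.05,threshold=4); T(hit)
E
python3 e.py
```

```text
True 17.69 [ 0.4931 -0.2832 -0.03  ] 0.803 [-1.4  2.2  6.9]
```

Contact with the table came only at reported z = -0.030. So the true height is about 18 mm above the reported one, which also fits the pad's apparent size and the top camera's xy. I'll redo the two-axis grasp with that correction.

```bash
cat > c.py <<'E'
from h import *
T=lambda s:print(s,round(robot.observe()["t"],2),robot.observe()["tcp_pos"].round(4),round(robot.observe()["finger_gap"],3),robot.observe()["ft_force"].round(1))
P=[.4975,-.2825]; robot.move_straight([.4935,-.2835,.01],feed=.2)
for yaw in(-15,75):
    q=down(np.deg2rad(yaw))
    robot.movep(P+[.012],q); hit=robot.move_straight(P+[-.0185],feed=.08,threshold=8); T(("down",hit))
    robot.gripper_to(0.3,f_grip=20 if yaw<0 else 40); T("grip")
    if robot.observe()["finger_gap"]<.4: print("missed"); break
    if yaw<0:
        robot.gripper_to(.8); robot.move_straight(P+[.012],feed=.1)
else:
    robot.move_straight(P+[.12],feed=.2); T("up")
    st=robot.observe();p=robot.read_camera("wrist"); save(p,"held2.png")
E
python3 c.py
```

```text
('down', False) 19.98 [ 0.4972 -0.2822 -0.0192] 0.798 [ 0.5 -0.4  0.5]
grip 20.28 [ 0.4979 -0.2829 -0.0178] 0.591 [-0.2  0.   2.1]
('down', False) 22.99 [ 0.4972 -0.2822 -0.0192] 0.798 [ 0.1 -0.3  0.2]
grip 23.3 [ 0.4982 -0.2831 -0.0175] 0.578 [-0.6  1.4  2.9]
up 24.14 [ 0.4966 -0.2818  0.1184] 0.582 [ 0.1  0.3 -1.3]
```

The pad is held, at a gap of about 51 mm. Now I'll measure the pocket offline from the first wrist picture.

```bash
cat > f.py <<'E'
from h import *
d=np.load("w1.npz"); p=dict(mtx=d["mtx"],hand_eye=d["he"]); st=dict(tcp_pos=d["tp"],tcp_rot=d["tr"])
im=cv2.imread("pics/w1.png"); c=im[150:290,260:400]; c=cv2.resize(c,None,fx=4,fy=4,interpolation=cv2.INTER_CUBIC)
for z in(.07,.052,.046): 
    X=onz(p,(331.4,226.8),z,st); print(z,X.round(4))
# overlay predicted circles for z=.052
def ov(cx,cy,z,col):
    for r in(.02,.039,.045):
        pts=np.array([(proj(p,[cx+r*np.cos(a),cy+r*np.sin(a),z],st)-[260,150]+.5)*4 for a in np.linspace(0,6.283,60)],int)
        cv2.polylines(c,[pts],True,col,1)
    a=np.deg2rad(-15)
    sq=[(proj(p,[cx+.053*(u*np.cos(a)-v*np.sin(a)),cy+.053*(u*np.sin(a)+v*np.cos(a)),z],st)-[260,150]+.5)*4 for u,v in((1,1),(-1,1),(-1,-1),(1,-1))]
    cv2.polylines(c,[np.array(sq,int)],True,col,1)
X=onz(p,(331.4,226.8),.052,st); ov(X[0],X[1],.052,(0,0,255))
cv2.imwrite("pics/w1c.png",c)
h=cv2.imread("pics/held2.png")[180:420,160:480]; h=cv2.resize(h,(560,420)); 
o=np.zeros((560,800,3),np.uint8); o[:,:560]=c; o[:180,560:800]=cv2.resize(h,(240,180)); cv2.imwrite("pics/w1c.png",o)
E
python3 f.py
```

```text
0.07 [ 0.4861 -0.0356  0.07  ]
0.052 [ 0.4907 -0.0362  0.052 ]
0.046 [ 0.4923 -0.0365  0.046 ]
```

View pics/w1c.png

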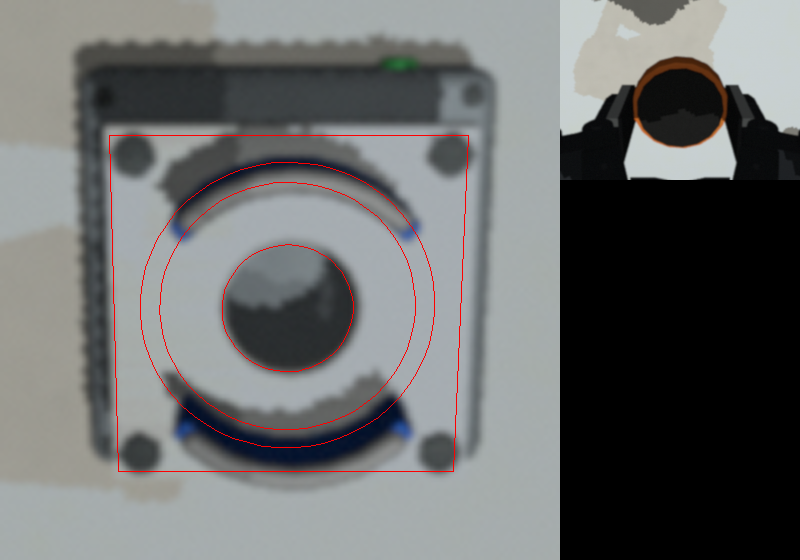

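The overlay circles fit the hole and jaws, so yaw 75° is right, and the hole is near (0.489,-0.0355). The inset shows the pad held level. I'll insert it, watching the force.

```bash
cat > i.py <<'E'
from h import *
T=lambda s:print(s,round(robot.observe()["t"],2),robot.observe()["tcp_pos"].round(4),round(robot.observe()["finger_gap"],3),np.mean([robot.observe()["ft_force"] for _ in range(1)],0).round(1))
C=[.4893,-.0355]
robot.movep(C+[.115],down(np.deg2rad(75))); T("above")
robot.move_straight(C+[.060],feed=.12); robot.dwell(.15); T("pre")
for z in(.054,.051,.048):
    hit=robot.move_straight(C+[z],feed=.03,threshold=5); robot.dwell(.1);T((z,hit))
    if hit: break
p=robot.read_camera("wrist"); save(p,"ins.png")
E
python3 i.py
```

```text
above 25.17 [ 0.4897 -0.0363  0.115 ] 0.581 [ 0.5 -0.2  0.2]
pre 25.93 [ 0.4903 -0.0359  0.0611] 0.578 [-0.   0.2 -1.1]
(0.054, False) 26.38 [ 0.4893 -0.0355  0.054 ] 0.581 [ 0.5  0.6 -0.5]
(0.051, False) 26.73 [ 0.4897 -0.0356  0.0514] 0.58 [0.5 0.6 2.8]
(0.048, False) 27.07 [ 0.4896 -0.0356  0.0482] 0.578 [0.2 0.5 3.3]
```

```bash
python3 - <<'E'
import cv2
im=cv2.imread("pics/ins.png")[180:400,180:460]; cv2.imwrite("pics/insc.png",cv2.resize(im,None,fx=2.5,fy=2.5,interpolation=cv2.INTER_CUBIC))
E
```

```text
(no output)
```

View pics/insc.png

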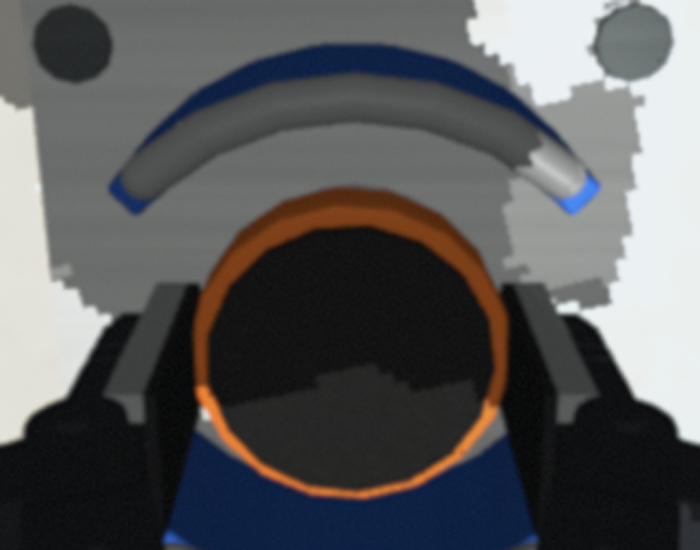

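The crop shows the pad still riding on the plate: it reads 3 N and its centre is about 4 mm too far from the front jaw. This agrees with a recomputed pocket position. I'll shift about 3.8 mm towards the robot and search locally under light contact.

```bash
cat > s.py <<'E'
from h import *
T=lambda s:print(s,round(robot.observe()["t"],2),robot.observe()["tcp_pos"].round(4),F())
F=lambda:robot.observe()["ft_force"].round(1)
C=np.array([.4893,-.0355]); ty=np.array([.259,.966]); tz=np.array([.966,-.259])
ok=False
for a,b in((-3.8,.6),(-3.0,.6),(-4.8,.6),(-2.2,.6),(-3.8,-.5),(-3.8,1.6)):
    q=C+tz*a/1e3+ty*b/1e3
    robot.move_straight(list(q)+[.049],feed=.04); robot.dwell(.12)
    f=np.mean([robot.observe()["ft_force"][2] or 0,]); T((a,b))
    if f<1.3: ok=True; break
if ok:
    hit=robot.move_straight(list(q)+[.0455],feed=.03,threshold=4); robot.dwell(.1);T(("seat",hit))
E
python3 s.py
```

```text
(-3.8, 0.6) 27.49 [ 0.4851 -0.0338  0.0485] [ 0.1  0.7 -0.9]
('seat', False) 27.86 [ 0.486  -0.034   0.0458] [ 0.2 -0.5  2.7]
```

Force dropped to zero (spigot in), then contact at the predicted seat height. I'll release, rise and check.

```bash
cat > r.py <<'E'
from h import *
T=lambda s:print(s,round(robot.observe()["t"],2),robot.observe()["tcp_pos"].round(4),robot.observe()["ft_force"].round(1))
robot.move_straight([.4858,-.034,.047],feed=.05)
robot.gripper_to(.8); T("rel")
robot.move_straight([.4858,-.034,.16],feed=.2); T("up")
st=robot.observe();p=robot.read_camera("wrist"); save(p,"seat.png"); np.savez("seat",mtx=p["mtx"],he=p["hand_eye"],tp=st["tcp_pos"],tr=st["tcp_rot"])
c=p["frame"][120:330,200:440]; cv2.imwrite("pics/seatc.png",cv2.cvtColor(cv2.resize(c,(680,595),interpolation=cv2.INTER_CUBIC),cv2.COLOR_RGB2BGR))
for k in("pad_mid","pocket"): print(k,robot.pinpoint(k,p)[:2])
p=robot.read_camera("scene"); q=robot.read_camera("top")
for n,z in(("red_flask_mid",.0615),("plain_flask_mid",.0615)):
    for c in(p,q): print(n,[(round(d["conf"],2),onz(c,d["xy"],z).round(4)) for d in robot.pinpoint(n,c)[:2]])
E
python3 r.py
```

```text
rel 28.43 [ 0.4857 -0.034   0.0469] [0.6 0.3 0.3]
up 29.15 [ 0.485  -0.0338  0.1589] [-0.1  0.5 -0. ]
pad_mid [{'xy': [26.0, 195.2], 'conf': 0.9}, {'xy': [321.0, 240.6], 'conf': 0.57}]
pocket []
red_flask_mid [(0.73, array([0.4531, 0.2373, 0.0615])), (0.27, array([ 0.4861, -0.0344,  0.0615]))]
red_flask_mid [(0.94, array([0.4584, 0.2335, 0.0615]))]
plain_flask_mid [(0.75, array([0.6336, 0.2662, 0.0615]))]
plain_flask_mid [(0.89, array([0.6373, 0.2735, 0.0615])), (0.22, array([0.4564, 0.2373, 0.0615]))]
```

View pics/seatc.png

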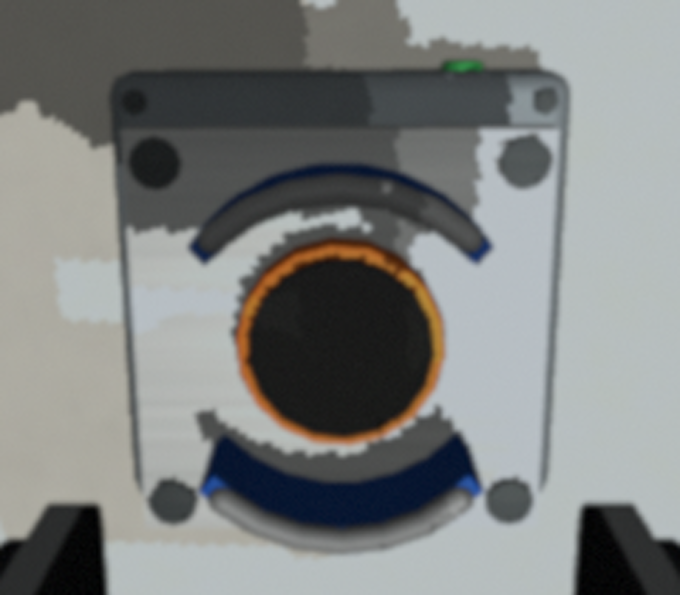

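The pad is seated and centred between the jaws, with its disc at about (320.7,241.4) in the full frame. Next I'll hover over the red flask with the same camera-to-surface distance, so the cap should appear at the same pixel when centred.

```bash
cat > k.py <<'E'
from h import *
robot.gripper_to(.75)
robot.movep([.455,.235,.198],down(np.deg2rad(75))); robot.dwell(.25)
st=robot.observe();p=robot.read_camera("wrist"); save(p,"cap.png"); print(st["t"],st["tcp_pos"].round(4),st["joint_pos"].round(2))
m=cv2.inRange(cv2.cvtColor(p["frame"],cv2.COLOR_RGB2HSV),(0,120,60),(8,255,255))|cv2.inRange(cv2.cvtColor(p["frame"],cv2.COLOR_RGB2HSV),(170,120,60),(180,255,255))
c=max(cv2.findContours(m,0,2)[0],key=cv2.contourArea); print(cv2.fitEllipse(c),cv2.boundingRect(c))
print(robot.pinpoint("red_flask_mid",p)[:2])
x,y=[int(v) for v in cv2.fitEllipse(c)[0]]; x0=max(0,min(x-80,480)); y0=max(0,min(y-70,340))
cv2.imwrite("pics/capc.png",cv2.cvtColor(cv2.resize(p["frame"][y0:y0+140,x0:x0+160],None,fx=4,fy=4,interpolation=cv2.INTER_CUBIC),cv2.COLOR_RGB2BGR)); print("crop",x0,y0)
E
python3 k.py
```

```text
31.1333 [0.4553 0.2341 0.1978] [ 0.25 -0.07  1.92 -0.    1.3  -1.05]
((320.9643249511719, 241.70281982421875), (38.14811325073242, 39.79742431640625), 90.97140502929688) (301, 223, 41, 39)
[{'xy': [319.2, 219.0], 'conf': 0.81}]
crop 240 171
```

View pics/capc.png

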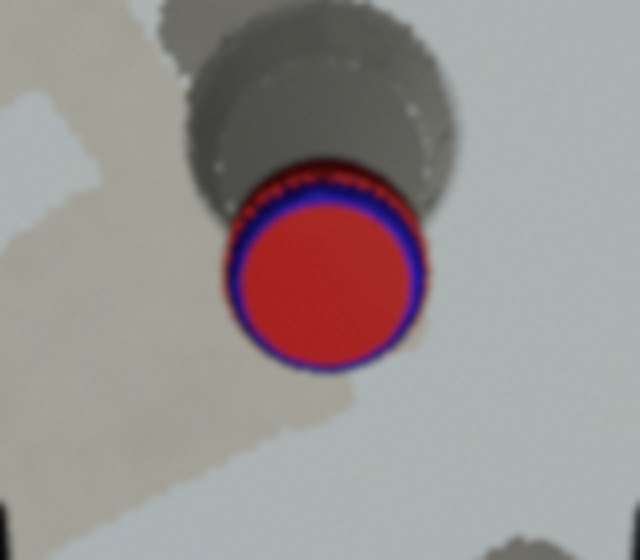

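The cap disc centre is at about (321.7,242.5), against (320.7,241.4) for the pad, so it is centred within about 1–2 mm. I'll grip the cap, lift, carry it over the cradle and lower it with a force guard.

```bash
cat > g.py <<'E'
from h import *
T=lambda s:print(s,round(robot.observe()["t"],2),robot.observe()["tcp_pos"].round(4),round(robot.observe()["finger_gap"],3),robot.observe()["ft_force"].round(1))
B=[.4563,.2351]; q=down(np.deg2rad(75))
robot.move_straight(B+[.19],feed=.1)
hit=robot.move_straight(B+[.070],feed=.12,threshold=8); T(("down",hit))
if not hit:
    robot.gripper_to(0.2,f_grip=60); T("grip")
    if robot.observe()["finger_gap"]>.3:
        robot.move_straight(B+[.20],feed=.15); T("up")
        robot.movep([.486,-.034,.20],q); robot.dwell(.2); T("over")
        hit=robot.move_straight([.486,-.034,.162],feed=.06,threshold=5); T(("low",hit))
        p=robot.read_camera("wrist"); save(p,"low.png")
E
python3 g.py
```

```text
('down', False) 32.63 [0.457  0.2353 0.0709] 0.754 [-0.1  0.2 -0.2]
grip 33.02 [0.4572 0.2352 0.071 ] 0.388 [ 0.3 -1.2  3.6]
up 34.03 [0.4554 0.2349 0.1985] 0.388 [ 0.7  0.  -1.6]
over 35.28 [ 0.4861 -0.0329  0.1999] 0.39 [-0.3  0.3 -1.9]
('low', False) 36.07 [ 0.486  -0.0341  0.1621] 0.388 [-0.7  0.  -1.2]
```

```bash
cat > j.py <<'E'
from h import *
T=lambda s:print(s,round(robot.observe()["t"],2),robot.observe()["tcp_pos"].round(4),round(robot.observe()["finger_gap"],3),robot.observe()["ft_force"].round(1))
for z in(.156,.153,.150,.146,.142,.139,.137,.135):
    hit=robot.move_straight([.486,-.034,z],feed=.03,threshold=12); robot.dwell(.15); T((z,hit))
    if hit or robot.observe()["ft_force"][2]>11: break
a=robot.read_camera("wrist"); b=robot.read_camera("scene")
o=np.hstack([a["frame"][100:400,120:520],cv2.resize(b["frame"][150:300,200:400],(400,300))])
cv2.imwrite("pics/fin.png",cv2.cvtColor(o,cv2.COLOR_RGB2BGR))
E
python3 j.py
```

```text
(0.156, False) 36.62 [ 0.486  -0.034   0.1561] 0.389 [ 0.6 -1.6 -1.3]
(0.153, False) 37.02 [ 0.4864 -0.0341  0.1535] 0.388 [1.2 0.1 1.4]
(0.15, False) 37.42 [ 0.4863 -0.0341  0.1503] 0.39 [ 1.4 -0.6  3. ]
(0.146, False) 37.85 [ 0.4862 -0.0341  0.1463] 0.39 [0.6 0.2 4.7]
(0.142, False) 38.28 [ 0.4864 -0.0341  0.1426] 0.39 [-0.1 -1.   7.4]
(0.139, False) 38.68 [ 0.4865 -0.0342  0.1398] 0.39 [-0.8 -0.8  8.1]
(0.137, False) 39.08 [ 0.487  -0.0343  0.1388] 0.39 [-1.9  0.3 12.2]
```

View pics/fin.png

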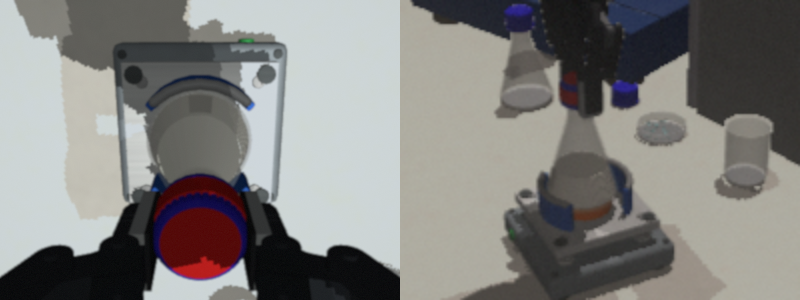

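The wrist view shows the red-capped flask between the jaws on the cradle. The scene view shows it upright on the orange pad. Force rose along the spring line from z of about 0.1545, then jumped to 12 N at about 0.1385, which is 16 mm of travel.

```bash
python3 - <<'E'
from h import *
robot.dwell(.2);s=robot.observe();print(s["t"],s["tcp_pos"].round(4),s["ft_force"].round(1));robot.hand_in()
E
```

```text
39.3833 [ 0.487  -0.0343  0.1389] [-1.9  0.4 11.7]
the job is handed in; nothing more can be done
```

The orange pad is seated in the pocket, and the job was handed in at 39.4 s with the arm still pressing the red-taped flask down. No verdict is reported.

**Last checks:**
- **Press:** force rose along the spring line and then jumped, after about 16 mm of travel. It held at 11.7 N, so the plate should be at its lower stop.
- **Flask:** the last pictures show it upright on the pad between the jaws, held only by its cap.
- **Pad:** after release, the wrist view showed it rubber face up and centred between the jaws.
- **Left alone:** the beaker and plain-capped flask stand where they were in the last picture. I did not measure them again at the end, and I did not recheck the vial.

**What disagreed or failed on the way:**
- **Height readings:** the fingertips are really about 20–30 mm higher than the reported TCP. The first two grasps therefore closed above the pad, until I touched the table and corrected for it.
- **First insertion:** the pad landed on the plate about 4 mm off. I shifted it using a wrist picture, the force dropped to zero, and it then seated at the predicted height.

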